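# Latch the swing arm and thread its lock pin

### The arm

A 7-joint arm with a two-finger parallel gripper is mounted at the origin on the work surface. World frame = base frame: x ahead of the robot, y to its left, z up, the work surface at z = 0. Lengths are in m, angles in rad, forces in N, time in s.
With the tool pointing down it reaches from about 0.4 to 0.875 m from the base axis. Payload 19.3 kg.
Tool frame: the origin (TCP) lies at the very end of the fingers, on their centre line; the grasp point (between the pads) lies behind it (env.grip_point_offset is the z of the grasp point in the tool frame, in m); z points along the fingers, y is the line along which they close (so a half turn about z gives the same grasp; the last joint's range is limited). The gripper opens to 85 mm and grips with 20 to 120 N. Pads are 22 mm wide; open, the fingers measure 114 mm over their backs; the gripper's body (76 mm by 85 mm) begins 54 mm behind the grasp point. The pads swing forward as they close: fully open they stand 13 mm farther back than shut.
Start: joints at [-1.196, 0.521, -0.036, 1.599, 0.021, 1.021, -0.113], TCP at [0.269, 0.564, 0.231] pointing down, gripper open.
Joint ranges: [-2.91, 2.91], [-0.3, 2.13], [-1.5, 1.42], [0.17, 2.43], [-1.26, 4.41], [0.16, 1.93], [-2.52, 2.52]. Speed limits (rad/s): [1.89, 1.89, 2.39, 2.39, 3.01, 3.01, 3.01].

### API

Orientations are given as a 3x3 rotation matrix whose columns are the frame's x, y, z axes.
In Python, from plant import telemetry, viewer, hand_in, env gives the robot as it stands. The module is installed in compiled form; this text tells all that it offers.
- The arm moves only by the tool carry_out, never from a script. Its argument "plan" is text: rows parted by semicolons, each of 7 numbers parted by spaces: the shift along the world's x, y, z in mm, then the turn, a rotation vector about the world's x, y, z in rad, then the closure, from 0 (fully open) to 1 (shut). A call has 1 to 12 rows; each row shifts and turns the commanded pose from where the row before left it; what a row does not reach is not made up. A row lasts 1/8 s, in which the tool goes at most 62.5 mm and 10.7 degrees, less where a joint would pass 70% of its speed; a pose out of reach is approached as far as the arm can. A call is refused whole if a number of a shift passes 62.5 or a number of a turn 0.188, either way. A call with a gripper value outside its range is refused whole. The fingers move at their own pace and stop on an object; "grip_force" is the grip in N (left out, the last holds). Time passes only in rows, so rows that do not move let the fingers close. It gives the time, the measured TCP pose, the force, the opening and the grip force at its end, in the units of the state.
- telemetry.read_state(): the state, without advancing time (a new reading comes with each control period).
- viewer.snapshot(name): name is "scene" or "top"; returns a dict with "color" (480x640x3 uint8, red, green, blue), "z_map" (480x640 float32, m along the optical axis (not along the pixel's ray), 0 where there is no reading), "fx", "fy", "cx", "cy" (pixels), "R" (3x3) and "t" (3): a world point X has camera coordinates R X + t. Camera axes: x right, y down, z forward; pixel columns grow to the right and rows downward; lengths in m; the calibration is good to about 2 mm. A picture is of the moment at which its call begins.
- hand_in(): hands the job in; it is judged then, once.
The state is a dict: "clock": time; "joint_pos": joint angles; "joint_velocities": joint speeds; "tau": joint torques, N m; "tool_pos": TCP position; "eef_rot": TCP orientation; "ft_force": force on the tool from outside, world axes, zero at the start; "moment": the same for the moment, N m; "gripper_width": finger opening in m; "gripper_force": force on a finger pad.
Only numpy, scipy, OpenCV 4.12 (cv2) and the standard library are available. Lean on these libraries where they do the work, as an engineer would, in place of code of your own. Each camera call takes 0.05 s, during which the arm holds its last target. There are 200 camera calls.

### The job

Press the cast swing arm down by its tin cup until the detent holds it down. Then draw the longer of the two steel pins out of the wooden stand and lower it, head up, through the bushing in the bracket and on through the bushing in the swing arm beneath, and finish while still holding it there, spanning both, with its tip showing about a centimetre below the arm's bushing and its head still clear above the bracket's bushing, so that a keeper clip can be fitted. Leave the short pin and the loose fittings where they are.

Things in the scene. Friction and masses are not known exactly. Their poses are not given: they have to be found in the camera images.
- station: grey fitting station bolted to the bench, base plate 130 x 200 x 10 mm. Origin on the bench (z = 0); its z axis is up, and the swing arm runs from its hinge at y = +110 mm to its cup at y = -110 mm, in the plane x = 0. On the +x side a post 22 x 44 mm (x = 49 to 71 mm, y = 20 mm), as tall as the bracket (136 mm), carries the bracket that holds the upper bushing over the arm; the hinge cheeks at y = 110 mm (x = -43 to 43 mm) are as tall. Fixed.
- upper_bushing (a point): centre of the mouth (top face, 136 mm above the bench) of the steel bushing in the bracket; bore 18 mm, outside 38 mm, 18 mm tall. At (0, 20, 136) mm in the station; axes as the station's.
- lower_bushing (a point): centre of the top face of the round boss in the swing arm; bore 18 mm, outside 38 mm, 24 mm tall; z axis along the bore, upward; moves with the arm. With the arm fully down it lies exactly under the upper bushing, its top face 67 mm and its underside 43 mm above the bench; the base plate beneath is at 10 mm.
- cup_floor (a point): centre of the inner floor of the shallow tin cup at the arm's end (inside 60 mm across at the floor, rim 11 mm above the floor): the place to press. 220 mm from the hinge; about 131 mm above the bench with the arm up, 66 mm with it down.
- swing_arm_hinge (a point): centre of the arm's hinge, 55 mm above the bench; the hinge axis is the station's x axis.
- swing_arm (a joint): angle of the cast swing arm: 0 = up (tilted 0.3 rad), 0.30 = fully down (level), against a stop. An over-centre spring lifts it: pressing at the cup takes about 10 N at first and less further down. Past about 0.2 it snaps down by itself and is held there (the detent); let go short of that, it springs up again. Pulling it out of the detent takes about 6 N upward at the cup.
- pin_stand: wooden block 150 x 60 x 70 mm on the bench, origin at the centre of its underside, z up, long side along its x axis. Two blind holes, 17 mm wide and 55 mm deep (bottom 15 mm above the bench), at x = -42 and +42 mm, hold the two pins upright, either pin in either hole. Fixed.
- long_pin: the longer steel pin, standing in the stand: round shaft 14 mm in diameter and 122 mm long, its last 10 mm tapering to a 6 mm tip, below a flat head 30 mm (x) x 16 mm (y) x 40 mm tall. Origin at the tip, z axis up the shaft to the head; the head spans z = 122 to 162 mm. About 0.28 kg. Pinch the head across its 16 mm (the pin's y axis, which is the stand's y axis).
- short_pin: a like pin with a shaft only 80 mm long (head at z = 80 to 120 mm from the tip), in the other hole. Not wanted; leave it.
- pipe_nipple: black iron pipe nipple standing on end, 27 mm across, 75 mm tall, near the station; origin at the underside. Leave alone.
- ball_valve: brass ball valve, 74 mm long, 50 mm tall, with a flat steel lever; origin under its centre. Leave alone.
- band_clamp_a: stainless spring band clamp lying flat, 42 mm across, 12 mm tall. Leave alone.
- band_clamp_b: second stainless spring band clamp, as the first. Leave alone.
- nylon_reducer: white nylon reducer standing on its wide end, 48 mm across, 55 mm tall. Leave alone.

How it is judged:
On the way, in this order (a step that is already met when the one before it is completed fails the run):
1. the swing arm is pressed down past its detent (over 0.28 rad) (value of joint swing_arm above 0.28 rad), for 0.2 s.
2. the long pin's tip is out below the bracket's bushing, the arm still down (value of joint swing_arm above 0.28 rad and z of long_pin in the frame of upper_bushing below -0.02 m and angle between the z axis of long_pin and the z axis of upper_bushing, either way round below 0.08 rad and x of long_pin in the frame of upper_bushing between -0.008 and 0.008 m and y of long_pin in the frame of upper_bushing between -0.008 and 0.008 m), for 0.05 s.
At the end, for the whole second after the job is handed in: The arm is down on its detent (over 0.28 rad); the long pin, upright within 0.08 rad, runs through both bushings with its tip at least 3 mm below the underside of the arm's bushing and its head at least 3 mm clear above the bracket's bushing, gripped by the fingers and still (under 20 mm/s) (value of joint swing_arm above 0.28 rad and z of long_pin in the frame of lower_bushing below -0.027 m and z of long_pin in the frame of upper_bushing above -0.119 m and angle between the z axis of long_pin and the z axis of upper_bushing, either way round below 0.08 rad and x of long_pin in the frame of upper_bushing between -0.008 and 0.008 m and y of long_pin in the frame of upper_bushing between -0.008 and 0.008 m and x of long_pin in the frame of lower_bushing between -0.008 and 0.008 m and y of long_pin in the frame of lower_bushing between -0.008 and 0.008 m and contact force between the fingers and long_pin above 2 N and linear speed of long_pin below 0.02 m/s); the arm keeps its last pose, push and grip.
It fails at once if a loose fitting is shifted by more than 30 mm (distance of any of pipe_nipple, ball_valve, band_clamp_a, band_clamp_b, nylon_reducer from where it was at the start of the episode above 0.03 m).
It fails at once if the short pin is shifted by more than 30 mm (distance of short_pin from where it was at the start of the episode above 0.03 m).
It also fails if it takes over 70 s, if anything falls off the work surface, if the arm or the gripper's body presses on something with over 40 N, if the wrist force passes 120 N, or if a joint passes its speed limit or range.

## Working session

There is one attempt and no reset: what is moved stays moved. The work goes in short steps, Python scripts to look and compute and a tool call to move; the robot and the scene stay as the last step left them, time stands still between calls to the robot, and variables do not carry over. Pictures are saved under pics/ and viewed, at most 10 in all, crops included, and the job is handed in when it is done.

Besides the shell and the picture viewer there is one more tool, called after "Emit:" by a JSON object that holds its "fn" and its "kwargs". carry_out: Moves the arm, as the interface text tells. Its arguments: {"type":"object","properties":{"plan":{"type":"string"},"grip_force":{"type":"number"}},"required":["plan"]}

```bash
mkdir -p pics
cat > h.py <<'E'
import numpy as np, cv2
from plant import telemetry, viewer, hand_in, env
def snap(n):
    s=viewer.snapshot(n); return s
def cloud(s):
    z=s["z_map"]; v,u=np.mgrid[:480,:640]
    P=np.stack([(u-s["cx"])/s["fx"]*z,(v-s["cy"])/s["fy"]*z,z],-1)
    W=(P-np.array(s["t"]))@np.array(s["R"])
    W[z==0]=np.nan
    return W
def save(s,n): cv2.imwrite("pics/"+n,s["color"][:,:,::-1])
E
python3 - <<'E'
from h import *
for n in("scene","top"):
    s=snap(n); save(s,n+"0.png"); np.savez(n+"0.npz",W=cloud(s),c=s["color"]); print(n,s["fx"],s["R"],s["t"])
st=telemetry.read_state(); print(st, env.grip_point_offset)
E
```

```text
scene 509.7065009286969 [[-0.22860727  0.9734228   0.01366594]
 [ 0.55827222  0.14258394 -0.81731386]
 [-0.79754049 -0.17921458 -0.57603064]] [ 0.07696849 -0.24195406  1.36609866]
top 561.1802023609292 [[ 0.02012195 -0.99954783 -0.02234364]
 [-0.98271315 -0.01565942 -0.18447126]
 [ 0.18403796  0.02566931 -0.9825839 ]] [0.04586769 0.62042558 0.86375194]
{'clock': 0.1, 'joint_pos': array([-1.19618228,  0.52191916, -0.03630282,  1.59990517,  0.02120957,
        1.0210902 , -0.11279417]), 'joint_velocities': array([-1.10652916e-04, -2.06053332e-03, -3.30791381e-04, -2.45143008e-04,
       -9.46568023e-04, -1.56595045e-03, -6.10788621e-05]), 'tau': array([ 3.74954659e-03, -9.28489923e+01,  1.98412187e+00, -3.70535874e+01,
        1.81770686e-02,  5.50739889e-03, -1.02387894e-04]), 'tool_pos': array([0.26885784, 0.5639152 , 0.23082194]), 'eef_rot': array([[-9.02681103e-01,  4.30310028e-01, -3.25530983e-04],
       [ 4.30310143e-01,  9.02680680e-01, -8.78398429e-04],
       [-8.41331237e-05, -9.32992947e-04, -9.99999561e-01]]), 'ft_force': array([-0.2778388 , -0.62227864,  0.56973466]), 'moment': array([-0.00534089,  0.00473878, -0.0569174 ]), 'gripper_force': 0.0, 'gripper_width': 0.08575695032324764} -0.0187
```

View pics/scene0.png

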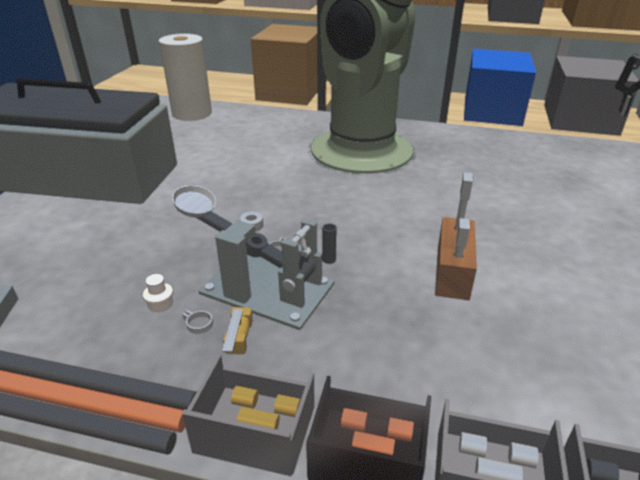

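View pics/top0.png

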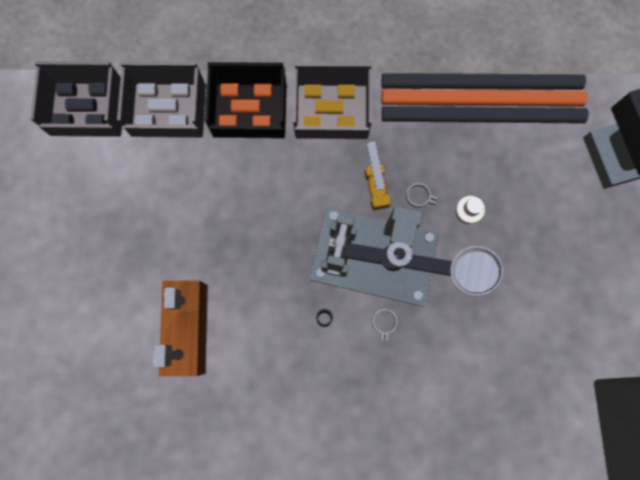

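The top view shows the cup at (475,270), the bracket bushing at (399,254), and the pin heads at (171,298) and (160,356). The second one looks taller, so it should be the long pin. Next I'll measure them.

Run:
```python
from h import *
d=np.load("top0.npz"); W=d["W"]; 
def reg(n,u0,u1,v0,v1,z0,z1):
    P=W[v0:v1,u0:u1].reshape(-1,3); P=P[(P[:,2]>z0)&(P[:,2]<z1)]
    if len(P)<5: print(n,len(P)); return P
    r=cv2.minAreaRect((P[:,:2]*1000).astype(np.float32))
    print(n,len(P),"mean",P.mean(0).round(4),"zmed",np.median(P[:,2]).round(4),"rect",np.round(r[0],1),np.round(r[1],1),round(r[2],1)); return P
reg("headA",140,190,335,375,.165,.19); reg("headB",155,190,280,315,.12,.15)
reg("stand",150,215,270,385,.06,.078)
reg("bush",380,416,238,270,.13,.142)
reg("post+bush",380,425,200,270,.13,.142)
reg("cup",445,510,240,300,.11,.16)
reg("cheeks",320,360,210,280,.128,.142)
reg("plate",305,450,205,310,.006,.014)
for n,c in(("cupc",(475,270)),("nip",(325,317)),("red",(472,207)),("clampb",(385,320)),("clampa",(418,194)),("valve",(377,175))): print(n,W[c[1],c[0]].round(4))
# bushing annulus & cup circle fits from top pts hulls
def hullc(u0,u1,v0,v1,z0,z1,n):
    P=W[v0:v1,u0:u1].reshape(-1,3);P=P[(P[:,2]>z0)&(P[:,2]<z1)]
    c,r=cv2.minEnclosingCircle((P[:,:2]*1000).astype(np.float32));print(n,c,r)
hullc(385,414,241,268,.13,.142,"bush"); hullc(445,510,240,300,.12,.16,"cup")
```

```text
headA 288 mean [0.4309 0.2551 0.1754] zmed 0.1759 rect [430.8 256.3] [28.6 17.1] 1.1
headB 258 mean [0.5139 0.2572 0.1329] zmed 0.1341 rect [514.  258.7] [29.2 16.4] 1.4
stand 2998 mean [0.4707 0.2532 0.0693] zmed 0.0694 rect [472.5 257.6] [150.1  61.6] 1.6
bush 522 mean [ 0.5904 -0.0835  0.1356] zmed 0.1357 rect [589.7 -82.7] [37.7 45.1] 81.6
post+bush 1292 mean [ 0.6164 -0.0885  0.1357] zmed 0.1357 rect [612.  -89.3] [44.  90.9] 80.5
cup 2083 mean [ 0.5636 -0.1946  0.1319] zmed 0.1316 rect [ 562.5 -193.6] [71.  71.3] 31.5
cheeks 500 mean [0.6049 0.0058 0.1336] zmed 0.1338 rect [605.4   5.7] [25.6 76.5] 77.5
plate 4936 mean [ 0.5922 -0.0602  0.0099] zmed 0.0099 rect [612.1 -59.2] [199.9 193. ] 77.7
cupc [ 0.5639 -0.1959  0.1295]
nip [ 0.4966  0.0252 -0.0017]
red [ 0.6794 -0.2153  0.054 ]
clampb [ 4.934e-01 -7.670e-02 -1.000e-04]
clampa [ 7.151e-01 -1.359e-01  7.000e-04]
valve [ 0.7345 -0.0591  0.0473]
bush (588.5790405273438, -85.95723724365234) 23.278051376342773
cup (562.6898193359375, -192.79779052734375) 36.75989532470703
```

Run:
```python
import cv2
a=cv2.imread("pics/top0.png")
b=cv2.resize(a[190:310,300:510],None,fx=3.8,fy=3.8,interpolation=cv2.INTER_CUBIC)
cv2.imwrite("pics/crop.png",b)
```

```text
(no output)
```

View pics/crop.png

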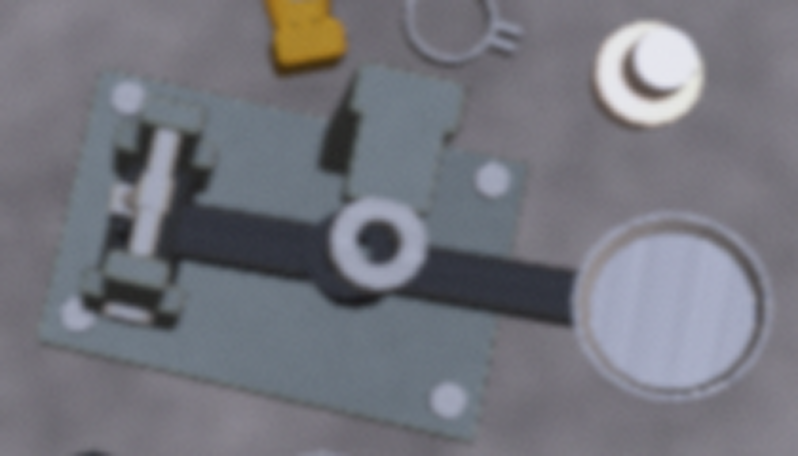

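The crop shows the bushing ring at crop (378,243), bore included, and the cup centred near (672,306). I'll head to the cup with the fingers shut.

Emit:
{"fn": "carry_out", "kwargs": {"plan": "18 -45 0 0 0 0.1 1;18 -45 0 0 0 0.1 1;18 -45 0 0 0 0.1 1;18 -45 0 0 0 0.1 1;18 -45 0 0 0 0.073 1;18 -45 0 0 0 0 1;18 -45 0 0 0 0 1;18 -45 0 0 0 0 1;18 -45 0 0 0 0 1;18 -45 0 0 0 0 1;18 -45 0 0 0 0 1;18 -45 0 0 0 0 1", "grip_force": 60}}

```text
clock: 1.6
tool_pos: [0.4853, 0.0226, 0.2313]
eef_rot: [[-1.0, -0.028, -0.0], [-0.028, 1.0, -0.0], [0.0, -0.0, -1.0]]
ft_force: [1.1, 0.1, -0.4]
gripper_width: 0.0005
gripper_force: 0.0
```

```bash
cat > fit.py <<'E'
from h import *
from scipy.optimize import least_squares
d=np.load("top0.npz"); W=d["W"]
def pts(u0,u1,v0,v1,z0,z1):
    P=W[v0:v1,u0:u1].reshape(-1,3); return P[(P[:,2]>z0)&(P[:,2]<z1)]*1000
# station pose: plate hull rectangle + tops at 136 mm, IoU-like fit on a mask raster
P=pts(380,425,200,270,.13,.142); C=pts(320,360,200,285,.132,.142)
print(len(P),len(C))
import itertools
# project model silhouettes at z=136 to px and compare with depth mask
s=snap("top"); K=np.array([[s["fx"],0,s["cx"]],[0,s["fy"],s["cy"]],[0,0,1]]);R=np.array(s["R"]);t=np.array(s["t"])
c=d["c"].astype(int); g=c.sum(2)
# ring: bright neutral pixels near bushing
m=np.zeros((480,640),np.uint8); m[238:270,383:416]=((g[238:270,383:416]>400)).astype(np.uint8)
def back(u,v,z):
    r=R.T@np.array([(u-K[0,2])/K[0,0],(v-K[1,2])/K[1,1],1]); o=-R.T@t; return (o+r*(z-o[2])/r[2])*1000
cn,_=cv2.findContours(m,cv2.RETR_EXTERNAL,cv2.CHAIN_APPROX_NONE); k=max(cn,key=cv2.contourArea)
e=cv2.fitEllipse(k); print("outer ellipse",e,back(*e[0],.136))
hm=np.zeros_like(m); hm[246:263,390:410]=(g[246:263,390:410]<330)
vv,uu=np.nonzero(hm); print("bore px",len(uu),uu.mean(),vv.mean())
cm=np.zeros_like(m); cm[240:302,445:510]=(g[240:302,445:510]>400); 
cn,_=cv2.findContours(cm,cv2.RETR_EXTERNAL,cv2.CHAIN_APPROX_NONE); k=max(cn,key=cv2.contourArea); e=cv2.fitEllipse(k); print("cup",e,back(*e[0],.136))
print(np.round(g[254,380:420]),g[236:272,399])
print(telemetry.read_state()["tool_pos"])
E
python3 fit.py
```

```text
1292 346
outer ellipse ((399.3516540527344, 253.00741577148438), (23.140119552612305, 23.529008865356445), 125.1309585571289) [586.58178564 -83.00516262 136.        ]
bore px 104 399.3173076923077 253.31730769230768
cup ((475.841796875, 270.6500244140625), (47.33525466918945, 51.121829986572266), 89.46916198730469) [ 562.04610629 -195.26474744  136.        ]
[166 167 172 163 167 175 248 370 471 510 518 513 489 420 303 225 189 178
 168 166 165 156 150 151 210 330 435 489 503 502 480 430 343 283 277 286
 301 302 309 315] [375 373 371 369 371 395 450 494 511 515 485 399 264 180 164 158 165 161
 166 166 166 170 206 319 438 491 503 503 489 420 274 155 146 210 290 329]
[0.48680238 0.01666261 0.23129227]
```

Emit:
{"fn": "carry_out", "kwargs": {"plan": "15 -44 0 0 0 0 1;15 -44 0 0 0 0 1;15 -44 0 0 0 0 1;15 -44 0 0 0 0 1;14 -43 0 0 0 0 1;0 0 -30 0 0 0 1;0 0 -30 0 0 0 1;0 0 -15 0 0 0 1;0 0 0 0 0 0 1"}}

```text
clock: 2.78
tool_pos: [0.5586, -0.1946, 0.1557]
eef_rot: [[-1.0, -0.028, -0.001], [-0.028, 1.0, 0.0], [0.001, 0.0, -1.0]]
ft_force: [0.1, -0.2, -0.3]
gripper_width: -0.0
gripper_force: 0.0
```

Emit:
{"fn": "carry_out", "kwargs": {"plan": "0 0 -10 0 0 0 1;0 0 -10 0 0 0 1;0 0 -10 0 0 0 1;0 0 -10 0 0 0 1;0 0 -10 0 0 0 1;0 0 -10 0 0 0 1;0 0 -10 0 0 0 1;0 0 -10 0 0 0 1;0 0 -8 0 0 0 1;0 0 0 0 0 0 1;0 0 0 0 0 0 1"}}

```text
clock: 4.15
tool_pos: [0.5591, -0.1949, 0.0685]
eef_rot: [[-1.0, -0.028, 0.0], [-0.028, 1.0, -0.0], [-0.0, -0.0, -1.0]]
ft_force: [-0.1, 0.1, 0.3]
gripper_width: -0.0001
gripper_force: 0.0
```

Emit:
{"fn": "carry_out", "kwargs": {"plan": "0 0 -3 0 0 0 1;0 0 0 0 0 0 1;0 0 0 0 0 0 1;0 0 15 0 0 0 1;0 0 40 0 0 0 1;0 0 50 0 0 0 1;0 0 50 0 0 0 1;0 0 10 0 0 0 1;-20 40 0 0 0 0 0;-20 50 0 0 0 0 0;-20 50 0 0 0 0 0;-20 50 0 0 0 0 0"}}

```text
clock: 5.65
tool_pos: [0.4779, -0.0034, 0.2304]
eef_rot: [[-1.0, -0.028, -0.0], [-0.028, 1.0, 0.0], [0.0, 0.0, -1.0]]
ft_force: [1.8, -0.2, -0.1]
gripper_width: 0.0726
gripper_force: 0.0
```

Run:
```python
from h import *
s=snap("top"); save(s,"top1.png"); W=cloud(s); P=W[240:310,440:520].reshape(-1,3)
Q=P[(P[:,2]>.05)&(P[:,2]<.16)]; print(len(Q),np.median(Q,0),Q[:,2].min(),Q[:,2].max())
print(telemetry.read_state()["tool_pos"])
cv2.imwrite("pics/t1c.png",cv2.resize(s["color"][190:390,140:520,::-1],None,fx=2,fy=2))
```

```text
1253 [ 0.56309198 -0.21945445  0.06692144] 0.059746637460539494 0.08160308263913006
[0.47575207 0.00269781 0.23025628]
```

View pics/t1c.png

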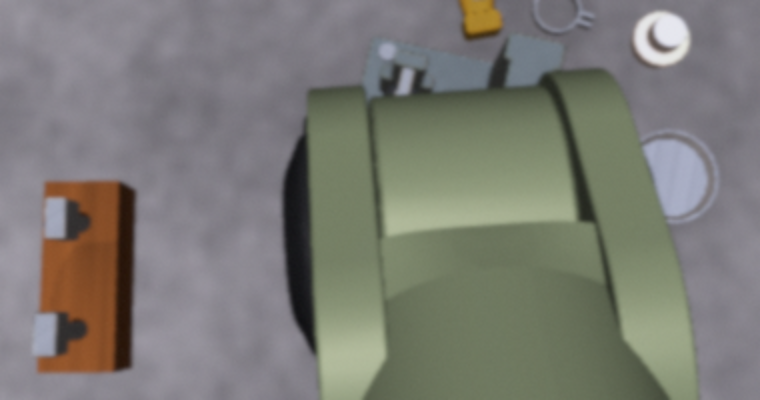

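The arm is down: the cup floor is at about 67 mm, and the cup sits at crop (680,177). The stand is untouched. Next, the long pin.

Emit:
{"fn": "carry_out", "kwargs": {"plan": "-8 45 0 0 0 0 0;-8 45 0 0 0 0 0;-8 45 0 0 0 0 0;-8 45 0 0 0 0 0;-8 43 0 0 0 0 0;-5 30 0 0 0 0 0;0 0 0 0 0 0 0;0 0 0 0 0 0 0"}}

```text
clock: 6.7
tool_pos: [0.434, 0.2474, 0.2302]
eef_rot: [[-1.0, -0.028, -0.0], [-0.028, 1.0, -0.001], [0.0, -0.001, -1.0]]
ft_force: [0.3, -0.8, 1.1]
gripper_width: 0.0856
gripper_force: 0.0
```

Emit:
{"fn": "carry_out", "kwargs": {"plan": "-3 9 -30 0 0 0 0;0 0 -30 0 0 0 0;0 0 -25 0 0 0 0;0 0 -8 0 0 0 0;0 0 0 0 0 0 0;0 0 0 0 0 0 0"}}

```text
clock: 7.45
tool_pos: [0.4315, 0.2572, 0.1382]
eef_rot: [[-1.0, -0.028, 0.001], [-0.028, 1.0, 0.001], [-0.001, 0.001, -1.0]]
ft_force: [-0.1, -0.6, 0.8]
gripper_width: 0.0858
gripper_force: 0.0
```

Emit:
{"fn": "carry_out", "kwargs": {"plan": "0 0 0 0 0 0 1;0 0 0 0 0 0 1;0 0 0 0 0 0 1;0 0 0 0 0 0 1;0 0 0 0 0 0 1;0 0 0 0 0 0 1;0 0 0 0 0 0 1;0 0 0 0 0 0 1", "grip_force": 80}}

```text
clock: 8.45
tool_pos: [0.431, 0.2573, 0.1374]
eef_rot: [[-1.0, -0.028, 0.0], [-0.028, 1.0, 0.0], [-0.0, 0.0, -1.0]]
ft_force: [-1.0, 0.0, 4.4]
gripper_width: 0.015
gripper_force: 77.8
```

Emit:
{"fn": "carry_out", "kwargs": {"plan": "0 0 8 0 0 0 1;0 0 10 0 0 0 1;0 0 12 0 0 0 1;0 0 15 0 0 0 1;0 0 18 0 0 0 1;0 0 20 0 0 0 1;0 0 20 0 0 0 1;0 0 20 0 0 0 1;0 0 20 0 0 0 1;0 0 15 0 0 0 1;0 0 0 0 0 0 1;0 0 0 0 0 0 1"}}

```text
clock: 9.95
tool_pos: [0.4307, 0.257, 0.2948]
eef_rot: [[-1.0, -0.028, -0.001], [-0.028, 1.0, -0.0], [0.001, -0.0, -1.0]]
ft_force: [0.5, -0.0, -2.8]
gripper_width: 0.0154
gripper_force: 78.0
```

Run:
```python
from h import *
s=snap("scene"); save(s,"sc2.png"); W=cloud(s); st=telemetry.read_state(); print(st["tool_pos"],st["ft_force"],st["gripper_width"])
T=st["tool_pos"]
P=W.reshape(-1,3); m=(abs(P[:,0]-T[0])<.035)&(abs(P[:,1]-T[1])<.035)&(P[:,2]>.1)&(P[:,2]<T[2])
Q=P[m]; print(len(Q),Q[:,2].min() if len(Q) else 0)
for z in np.arange(.14,.3,.01):
    q=Q[abs(Q[:,2]-z)<.005]
    if len(q): print(round(z,2),len(q),q.mean(0).round(4),np.ptp(q[:,1]).round(4))
```

```text
[0.43066308 0.2569439  0.29462765] [ 0.73211359  0.12581274 -2.99480706] 0.01552725189702714
570 0.17166080224613592
0.17 5 [0.4319 0.259  0.1734] 0.0055
0.18 29 [0.4345 0.2584 0.1809] 0.0117
0.19 42 [0.4352 0.259  0.1899] 0.0138
0.2 46 [0.4352 0.2584 0.1996] 0.0135
0.21 49 [0.4347 0.2587 0.2097] 0.0134
0.22 48 [0.4348 0.2584 0.22  ] 0.0135
0.23 49 [0.4344 0.2587 0.2298] 0.0138
0.24 51 [0.4341 0.2583 0.24  ] 0.0138
0.25 51 [0.434  0.2586 0.2499] 0.0134
0.26 51 [0.4344 0.2586 0.26  ] 0.0136
0.27 55 [0.4343 0.2584 0.2699] 0.0137
0.28 54 [0.4339 0.2585 0.28  ] 0.0134
0.29 40 [0.4342 0.2589 0.2887] 0.0137
```

View pics/sc2.png

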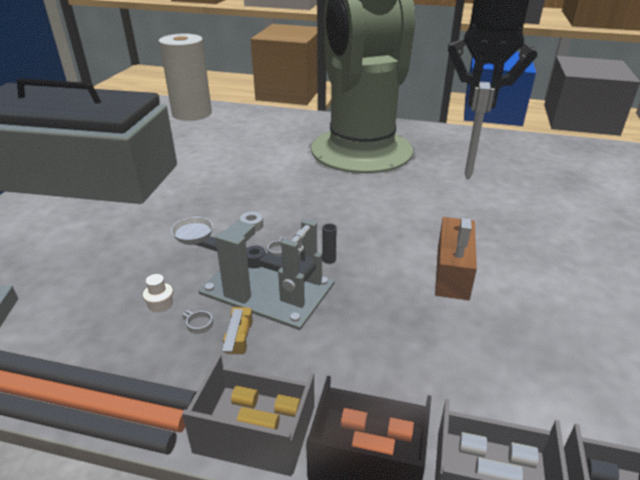

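The long pin hangs upright, with its tip at (470,177), about 172 mm above the bench. The swing arm is still down and the short pin is in place. Carrying it over the bushing now.

Emit:
{"fn": "carry_out", "kwargs": {"plan": "15 -33 0 0 0 0 1;15 -33 0 0 0 0 1;15 -33 0 0 0 0 1;15 -33 0 0 0 0 1;15 -33 0 0 0 0 1;15 -33 0 0 0 0 1;15 -33 0 0 0 0 1;15 -33 0 0 0 0 1;15 -33 0 0 0 0 1;15 -33 0 0 0 0 1;5 -10 0 0 0 0 1;0 0 0 0 0 0 1"}}

```text
clock: 11.5
tool_pos: [0.5857, -0.083, 0.2945]
eef_rot: [[-1.0, -0.027, -0.001], [-0.027, 1.0, 0.0], [0.001, 0.0, -1.0]]
ft_force: [-0.2, 1.2, -2.9]
gripper_width: 0.0152
gripper_force: 78.4
```

```bash
cat > look.py <<'E'
from h import *
import sys
s=snap("scene"); save(s,sys.argv[1]+".png"); W=cloud(s); st=telemetry.read_state(); T=st["tool_pos"]; print(T,st["ft_force"],st["gripper_width"])
P=W.reshape(-1,3)
R=np.array(s["R"]);C=-R.T@np.array(s["t"]); d=(C-T)[:2]; d/=np.linalg.norm(d)
m=(abs(P[:,0]-T[0])<.03)&(abs(P[:,1]-T[1])<.03)
for z in np.arange(T[2]-.12,T[2],.012):
    q=P[m&(abs(P[:,2]-z)<.006)]
    if len(q)>5: print(round(z,3),len(q),((q[:,:2].mean(0)-d*.0055)*1000).round(1))
u,v=0,0
x=R@T+np.array(s["t"]); print("tcp px",s["fx"]*x[0]/x[2]+s["cx"],s["fy"]*x[1]/x[2]+s["cy"])
q=P[(abs(P[:,0]-.587)<.03)&(abs(P[:,1]+.083)<.026)&(abs(P[:,2]-.136)<.004)]; print("ring",len(q),q.mean(0))
B=cv2.resize(s["color"][120:300,180:340,::-1],None,fx=3.3,fy=3.3,interpolation=cv2.INTER_CUBIC); cv2.imwrite("pics/"+sys.argv[1]+"c.png",B)
E
python3 look.py sc3
```

```text
[ 0.58564182 -0.08204831  0.29475519] [-0.2897748   1.11071323 -2.1264644 ] 0.014871358991823774
0.175 20 [583.8 -81.4]
0.187 56 [584.7 -80.9]
0.199 64 [584.5 -81. ]
0.211 60 [584.2 -81. ]
0.223 65 [584.4 -81.2]
0.235 64 [583.8 -80.9]
0.247 68 [584.3 -81.1]
0.259 72 [583.9 -81.1]
0.271 70 [583.6 -81. ]
0.283 71 [583.8 -81.3]
tcp px 241.13105906220926 125.27323003454286
ring 313 [ 0.59499786 -0.08006217  0.13562598]
```

View pics/sc3c.png

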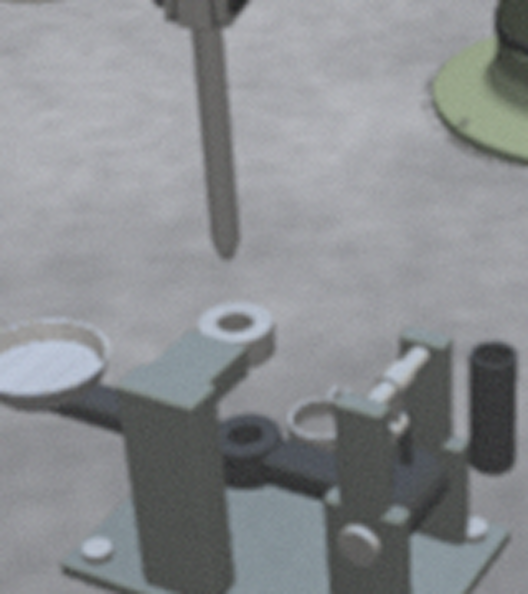

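The pin's tip is at crop (227,255), just above the bracket bore at (238,322). I'll measure both in the scene camera.

Run:
```python
from h import *
s=snap("scene"); R=np.array(s["R"]);t=np.array(s["t"])
g=s["color"].astype(int).sum(2)
print(g[208:228,238:266])
def back(u,v,z):
    r=R.T@np.array([(u-s["cx"])/s["fx"],(v-s["cy"])/s["fy"],1]); o=-R.T@t; return ((o+r*(z-o[2])/r[2])*1000).round(1)
def proj(X): x=R@X+t; return s["fx"]*x[0]/x[2]+s["cx"],s["fy"]*x[1]/x[2]+s["cy"]
for n,c in(("bush",np.array([.586,-.083,.136])),): 
    print("pred",proj(c)); 
    a=np.arange(0,6.3,.6)
    print("edge",[tuple(np.round(proj(c+.009*np.array([np.cos(k),np.sin(k),0])),1)) for k in a])
m=g[210:226,243:262]; w=np.clip(420-m,0,150).astype(float)*(1); 
lab=cv2.connectedComponentsWithStats((m<400).astype(np.uint8))
print(lab[2],lab[3]+[243,210]); 
for c in lab[3][1:]: print(back(c[0]+243,c[1]+210,.136))
```

```text
[[482 474 479 467 477 472 471 476 470 467 468 468 473 466 480 478 482 489
  482 483 484 480 483 481 487 490 481 484]
 [480 467 473 474 479 472 461 469 464 461 462 464 475 483 480 476 478 482
  479 489 491 485 497 491 494 484 489 480]
 [496 470 474 469 465 465 464 461 462 457 471 468 475 482 490 488 483 481
  480 485 481 485 485 487 497 505 497 500]
 [473 470 467 474 460 459 460 469 475 493 500 503 506 518 516 509 510 514
  506 499 497 497 510 506 501 509 502 512]
 [476 468 474 464 471 471 481 503 519 522 529 539 549 549 550 552 558 538
  540 534 519 509 504 511 505 515 510 507]
 [472 471 461 475 485 511 532 539 568 560 556 552 554 555 559 558 561 573
  561 566 552 542 525 518 515 511 506 523]
 [458 464 461 475 522 553 566 578 574 565 528 512 494 488 493 504 520 539
  565 563 571 564 554 529 511 509 507 509]
 [465 462 491 518 557 573 582 573 535 490 453 408 368 367 367 378 420 477
  523 562 560 564 564 552 525 495 509 502]
 [468 478 505 549 565 569 560 523 447 365 332 321 317 303 302 307 309 356
  447 534 566 571 569 560 530 503 505 502]
 [466 482 526 569 571 570 548 485 380 290 299 2
[... 1254 characters left out ...]
t64(249.13729034252523), np.float64(217.04801519432897))
edge [(np.float64(247.2), np.float64(219.9)), (np.float64(250.5), np.float64(219.9)), (np.float64(253.3), np.float64(218.8)), (np.float64(254.6), np.float64(217.1)), (np.float64(254.1), np.float64(215.4)), (np.float64(251.8), np.float64(214.3)), (np.float64(248.6), np.float64(214.2)), (np.float64(245.6), np.float64(215.0)), (np.float64(243.8), np.float64(216.6)), (np.float64(243.9), np.float64(218.3)), (np.float64(245.8), np.float64(219.6))]
[[  0   0  19  16 238]
 [  3   5  10   5  40]
 [ 11  11   8   5  26]] [[251.54201681 216.88235294]
 [250.625      217.175     ]
 [258.30769231 223.65384615]]
[585.8 -80.5 136. ]
[600.9 -61.7 136. ]
```

Emit:
{"fn": "carry_out", "kwargs": {"plan": "1 0 -12 0 0 0 1;0 0 -12 0 0 0 1;0 0 -10 0 0 0 1;0 0 -5 0 0 0 1;0 0 -4 0 0 0 1;0 0 -3 0 0 0 1;0 0 0 0 0 0 1;0 0 0 0 0 0 1"}}

```text
clock: 12.6
tool_pos: [0.587, -0.0829, 0.2495]
eef_rot: [[-1.0, -0.028, 0.0], [-0.028, 1.0, -0.0], [-0.0, -0.0, -1.0]]
ft_force: [0.4, -0.1, -1.6]
gripper_width: 0.0155
gripper_force: 78.4
```

Emit:
{"fn": "carry_out", "kwargs": {"plan": "0 0.5 -3 0 0 0 1;0 0 -3 0 0 0 1;0 0 -3 0 0 0 1;0 0 -3 0 0 0 1;0 0 -3 0 0 0 1;0 0 0 0 0 0 1;0 0 0 0 0 0 1"}}

```text
clock: 13.48
tool_pos: [0.587, -0.0824, 0.2344]
eef_rot: [[-1.0, -0.028, 0.0], [-0.028, 1.0, -0.0], [-0.0, -0.0, -1.0]]
ft_force: [-1.2, 0.3, -2.5]
gripper_width: 0.015
gripper_force: 78.4
```

Emit:
{"fn": "carry_out", "kwargs": {"plan": "0 0 -5 0 0 0 1;0 0 -5 0 0 0 1;0 0 -6 0 0 0 1;0 0 -6 0 0 0 1;0 0 -6 0 0 0 1;0 0 -6 0 0 0 1;0 0 -5 0 0 0 1;0 0 0 0 0 0 1;0 0 0 0 0 0 1"}}

```text
clock: 14.6
tool_pos: [0.587, -0.0824, 0.1955]
eef_rot: [[-1.0, -0.028, 0.0], [-0.028, 1.0, -0.0], [-0.0, -0.0, -1.0]]
ft_force: [0.6, -0.1, -2.9]
gripper_width: 0.0153
gripper_force: 78.4
```

Emit:
{"fn": "carry_out", "kwargs": {"plan": "0 0 -3 0 0 0 1;0 0 -3 0 0 0 1;0 0 -3 0 0 0 1;0 0 -3 0 0 0 1;0 0 -3 0 0 0 1;0 0 0 0 0 0 1;0 0 0 0 0 0 1"}}

```text
clock: 15.48
tool_pos: [0.587, -0.0823, 0.1803]
eef_rot: [[-1.0, -0.028, 0.0], [-0.028, 1.0, -0.0], [-0.0, -0.0, -1.0]]
ft_force: [0.6, 0.3, -2.5]
gripper_width: 0.015
gripper_force: 78.4
```

Emit:
{"fn": "carry_out", "kwargs": {"plan": "0 0 -4 0 0 0 1;0 0 -4 0 0 0 1;0 0 -4 0 0 0 1;0 0 -4 0 0 0 1;0 0 -4 0 0 0 1;0 0 -3 0 0 0 1;0 0 -2 0 0 0 1;0 0 0 0 0 0 1;0 0 0 0 0 0 1;0 0 0 0 0 0 1"}}

```text
clock: 16.73
tool_pos: [0.587, -0.0823, 0.1554]
eef_rot: [[-1.0, -0.028, 0.0], [-0.028, 1.0, -0.0], [-0.0, -0.0, -1.0]]
ft_force: [0.6, 0.5, -3.3]
gripper_width: 0.0152
gripper_force: 78.4
```

```bash
python3 look.py sc4
python3 - <<'E'
import cv2
a=cv2.imread("pics/sc4.png")[160:340,150:350]; cv2.imwrite("pics/sc4d.png",cv2.resize(a,None,fx=3.3,fy=3.3,interpolation=cv2.INTER_CUBIC))
E
```

```text
[ 0.58696588 -0.08232738  0.15537007] [-0.21818989 -0.450819   -1.82761395] 0.014987237179868601
0.047 65 [597.5 -73.2]
0.059 162 [593.4 -69.2]
0.071 174 [584.6 -77.9]
0.083 49 [585.6 -80.2]
0.095 41 [585.2 -79.6]
0.107 10 [583.7 -76.7]
0.119 44 [594.8 -67.4]
0.131 329 [592.5 -79.8]
0.143 58 [586.1 -80.8]
tcp px 248.35583969204237 207.30155044316035
ring 299 [ 0.59735227 -0.07969403  0.13577911]
```

View pics/sc4d.png

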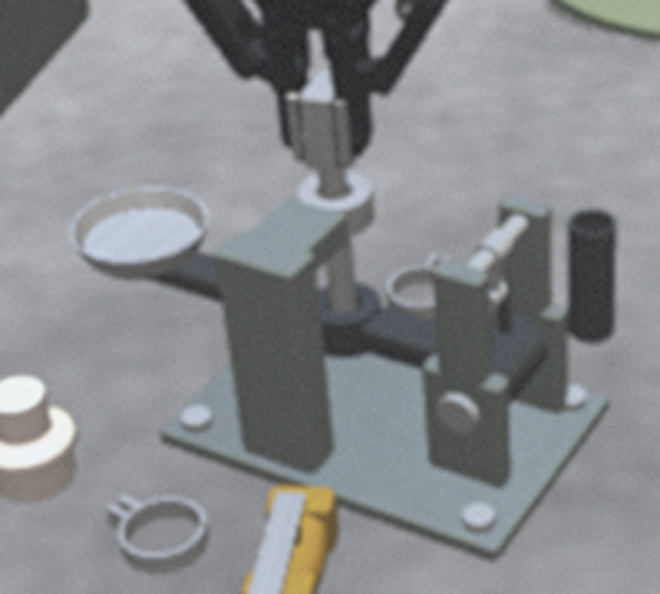

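The pin runs through the bracket bushing at crop (335,195) and into the arm bushing at (345,305). The head is gripped clear above the bracket and the arm is down. Handing in.

```bash
python3 -c "
from plant import hand_in; print(hand_in())"
```

```text
the job is handed in; nothing more can be done
None
```

I pressed the swing arm down onto its detent and handed in with the long pin still gripped, running through both bushings. By calculation its tip is about 10 mm below the arm's bushing and its head about 19 mm above the bracket's; hand-in returned no verdict.

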